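# Gather the metal samples in the tote's pouring corner over the balance

### The arm

A 7-joint arm with a two-finger parallel gripper is mounted at the origin on the work surface. World frame = base frame: x ahead of the robot, y to its left, z up, the work surface at z = 0. Lengths are in mm, angles in degrees, forces in N, time in s.
With the tool pointing down it reaches from about 400 to 850 mm from the base axis. Payload 10.4 kg.
Tool frame: the origin (TCP) lies between the finger pads; the fingertips stand 19 mm ahead of it and the grasp point (between the pads) is the TCP; z points along the fingers, y is the direction in which the jaws open and shut (so a half turn about z gives the same grasp; the last joint's range is limited). The gripper opens to 87 mm and grips with 3 to 60 N. Pads are 19 mm wide; open, the fingers measure 117 mm over their backs; the gripper's body (75 mm by 190 mm) begins 51 mm behind the grasp point.
Start: joints at [-71.769, 19.034, -3.707, 83.658, 1.238, 77.344, -5.071], TCP at [208.888, 589.08, 241.576] pointing down, gripper open.
Joint ranges: [-148.97, 148.97], [-28.65, 121.19], [-84.17, 76.75], [9.2, 138.47], [-72.65, 252.65], [3.7, 117.97], [-149.18, 149.18]. Speed limits (degrees/s): [127.2, 127.2, 159.86, 159.86, 180, 180, 180].

### API

Orientations are given as a 3x3 rotation matrix whose columns are the frame's x, y, z axes.
In Python, from workcell import manip, eyes, job gives the robot as it stands.
- The arm moves only by the shell command python3 -m inch 'ROWS'. ROWS is JSON, one flat list of numbers, 7 for each row, row after row: the shift along the tool's x, y, z in units of 30 mm (1.0 is 30 mm), then the turn, a rotation vector about the tool's x, y, z in degrees, then the finger opening in mm, from 0 to 87. In form: [x, y, z, rx, ry, rz, claw, x, y, z, rx, ry, rz, claw, ...]. A call has 1 to 12 rows; each row shifts and turns the pose as measured when the row begins, along the tool's axes as they then stand; what a row does not reach is not made up. A row lasts 1/12 s, in which the tool goes at most 41.7 mm and 7.16 degrees, less where a joint would pass 70% of its speed; a pose out of reach is approached as far as the arm can. A call is refused whole if a number of a shift passes 1 or a number of a turn 7.16, either way. A call with a gripper value outside its range is refused whole. The fingers move at their own pace and stop on an object; the grip force is fixed at half the most. Time passes only in rows, so rows that do not move let the fingers close. It gives the time, the measured TCP pose, the force and the opening at its end, in the units of the state.
- manip.get_obs(): the state, without advancing time (a new reading comes with each control period).
- eyes.camera(name): name is "scene" or "top" or "wrist"; returns (picture, depth): 400x640x3 uint8, blue, green, red; 400x640 float32, mm along the optical axis (not along the pixel's ray), 0 where there is no reading.
- eyes.camera_params(name): a dict with "K" (3x3 intrinsics, pixels), "R" (3x3) and "t" (3): a world point X has camera coordinates R X + t. Camera axes: x right, y down, z forward; pixel columns grow to the right and rows downward; lengths in mm; the calibration is good to about 2 mm. A picture is of the moment at which its call begins: read the wrist's pose just before it. camera_params takes no time and is no camera call; for the wrist camera it gives the pose at the moment of the call.
- job.close_job(): hands the job in, once; it reports no verdict.
The state is a dict: "clock": time; "joint_pos": joint angles; "joint_vel": joint speeds; "effort": joint torques, N m; "tool_pos": TCP position; "tool_rot": TCP orientation; "ft_force": force on the tool from outside, world axes, zero at the start; "wrist_torque": the same for the moment, N m; "grip_width": opening from 0.0 (shut) to 1.0 (fully open).
Only numpy, scipy, OpenCV 4.12 (cv2) and the standard library are available. Lean on these libraries where they do the work, as an engineer would, in place of code of your own. Each camera call takes 0.05 s, during which the arm holds its last target.

### The job

Pick up the light grey tote by its carrying bar, turn and tip it so that all four metal samples slide together into its cut-off corner, and bring that corner just above the balance's pan, ready for weighing. Finish while still holding the tote there, clearly tipped and steady in the gripper, clear of the balance and the table, with no sample spilled; leave everything else on the bench where it is.

Things in the scene. Friction and masses are not known exactly. Their poses are not given: they have to be found in the camera images.
- tote: Open light grey plastic tote, 200 to 310 g, outside 160 (its x) by 130 (its y) by 50 mm high, walls and floor 5 mm, smooth. Its corner at +x, +y is cut off by a straight slanting wall (30 mm off each side): the pouring corner; the other three are square. Origin: centre of the underside; z up. Samples start to slide at 9 to 14 degrees of tilt; along a wall they need 30 to 40, or a swing of the tilt direction.
- tote_bar (a point): Middle of the tote's rigid carrying bar, 112 mm straight above the tote's origin; axes as the tote's. The bar runs along the tote's x over its middle, 160 mm long, 14 wide (along y), 24 high (100 to 124 mm above the underside), with a plate leg 5 mm thick, 26 mm wide at each end.
- tote_corner (a point): Foot of the pouring corner: on the tote's inner floor at the middle of the slanting wall's inner face, at (60, 45, 5) mm in the tote's frame; axes as the tote's.
- slug_a: Brass cylinder, 18 mm diameter, 14 mm high, standing loose in the tote; origin: centre of its underside. 30 g.
- block_b: Steel block 20 x 15 x 14 mm high, loose in the tote; origin: centre of its underside. 33 g.
- slug_c: Copper cylinder, 16 mm diameter, 16 mm high, standing loose in the tote; origin: centre of its underside. 28 g.
- block_d: Aluminium block 20 x 15 x 14 mm high, loose in the tote; origin: centre of its underside. 12 g.
- balance: Electronic balance, fixed to the bench: white case 180 (x) by 150 (y) mm, 38 mm high, with a round steel pan; blank display on its -x edge. Origin: centre of the underside.
- pan (a point): Centre of the top face of the balance's steel pan (124 mm diameter), 50 mm above the bench; axes as the balance's.
- flask: Bystander: conical glass flask with rubber stopper, 74 mm wide, 132 high; origin: centre of the underside.
- splint_jar: Bystander: glass jar 68 mm wide, 80 high, with dark wooden splints up to 160 high; origin: centre of the underside.
- tube_rack: Bystander: wooden test-tube rack 60 x 190 mm, 150 high; origin: centre of the underside.
- candle_dish: Bystander: dark metal dish 116 mm wide with a candle stub, 52 high; origin: centre of the underside.
- spatula: Bystander: metal laboratory spoon, 170 mm long, lying flat; origin: on the bench under its middle.
- orange: Bystander: an orange, 74 mm wide, 71 high; origin: centre of the underside.
- cylinder_glass: Bystander: slim measuring cylinder, foot 68 mm wide, 210 high; origin: centre of the underside.
- jar: Bystander: amber glass jar with cap, 60 mm wide, 90 high; origin: centre of the underside.
Mind the look-alikes: they are no part of the job. There is more than one size of the tote; the job needs the smallest.

How it is judged (in metres and radians):
On the way, in this order (a step that is already met when the one before it is completed fails the run):
1. the tote is held by the gripper and lifted off the bench (height (world z) of tote above 0.05 m and contact force between the fingers and tote above 1 N), for 0.2 s.
2. the held, tipped tote has all four samples in its cut-off corner (angle between tote's own z axis and vertical between 0.35 and 0.96 rad and contact force between the fingers and tote above 1 N and distance between each of slug_a, block_b, slug_c, block_d and tote_corner below 0.05 m), for 0.2 s.
At the end, for the whole second after the job is handed in: Tote still gripped (over 1 N), tipped 20 to 55 degrees, at rest; every sample at rest within 50 mm of tote_corner; tote_corner within 50 mm of the pan centre horizontally and 15 to 140 mm above the pan; tote not touching the balance, its origin over 60 mm above the bench (all of step 2 and horizontal distance between tote_corner and pan below 0.05 m and z of tote_corner in the frame of pan between 0.015 and 0.14 m and contact force between tote and balance below 0.05 N and height (world z) of tote above 0.06 m and linear speed of each of tote, slug_a, block_b, slug_c, block_d below 0.03 m/s); the arm keeps its last pose, push and grip.
It fails at once if a sample leaves the tote (distance between any of slug_a, block_b, slug_c, block_d and tote above 0.12 m).
It fails at once if a bystander is moved more than 30 mm (distance of any of flask, splint_jar, tube_rack, candle_dish, spatula, orange, cylinder_glass, jar from where it was at the start of the episode above 0.03 m).
It also fails if it takes over 48 s, if anything falls off the work surface, if the arm or the gripper's body presses on something with over 40 N, if the wrist force passes 120 N, or if a joint passes its speed limit or range.

## Working session

There is one attempt and no reset: what is moved stays moved. The work goes in short steps, Python scripts to look and compute and a shell command to move; the robot and the scene stay as the last step left them, time stands still between calls to the robot, and variables do not carry over. Pictures are saved under pics/ and viewed, and the job is handed in when it is done.

```bash
mkdir -p pics; ls; python3 - <<'E'
from workcell import manip, eyes, job
import cv2,numpy as np
o=manip.get_obs()
print({k:np.round(v,3).tolist() for k,v in o.items()})
for n in ["scene","top"]:
    p,d=eyes.camera(n); cv2.imwrite(f"pics/{n}0.png",p); np.save(f"pics/{n}0.npy",d)
    c=eyes.camera_params(n); print(n,{k:np.round(v,3).tolist() for k,v in c.items()})
E
```

```text
pics
{'clock': 0.0, 'joint_pos': [-71.769, 19.073, -3.705, 83.706, 1.237, 77.342, -5.07], 'joint_vel': [-0.052, 0.007, -0.106, -0.096, 0.024, 0.101, 0.056], 'effort': [0.001, -62.326, 0.025, -38.99, -0.061, 0.04, 0.0], 'tool_pos': [208.794, 588.713, 240.742], 'tool_rot': [[-0.942, 0.334, -0.0], [0.334, 0.942, -0.001], [-0.0, -0.001, -1.0]], 'ft_force': [1.123, 0.682, -0.582], 'wrist_torque': [0.044, -0.032, 0.003], 'grip_width': 1.001}
scene {'K': [[398.844, 0.0, 320.209], [0.0, 398.844, 201.807], [0.0, 0.0, 1.0]], 'R': [[0.814, 0.581, 0.011], [0.435, -0.597, -0.674], [-0.385, 0.553, -0.739]], 't': [-430.95, -154.103, 1350.838]}
top {'K': [[385.028, 0.0, 324.213], [0.0, 385.028, 199.185], [0.0, 0.0, 1.0]], 'R': [[0.019, -0.999, -0.027], [-0.998, -0.018, -0.066], [0.066, 0.028, -0.997]], 't': [23.93, 505.487, 1127.551]}
```

View pics/top0.png

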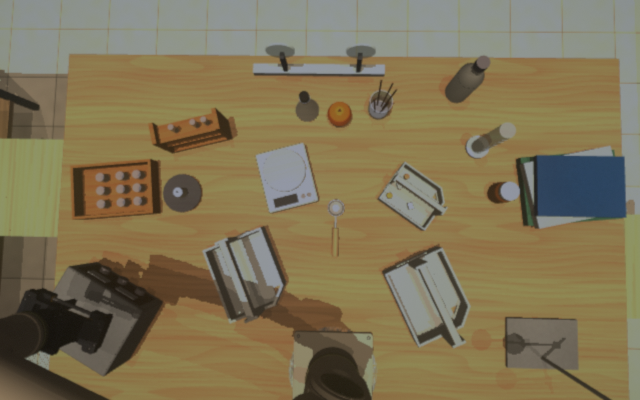

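View pics/scene0.png

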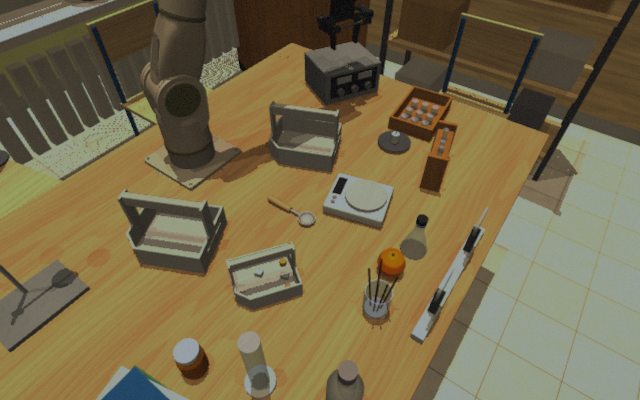

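```bash
cat > h.py <<'E'
import numpy as np,cv2
from workcell import manip, eyes, job
def pts(n,d):
    c=eyes.camera_params(n);K,R,t=[np.array(c[k]) for k in "KRt"]
    v,u=np.mgrid[0:400,0:640]
    P=np.stack([(u-K[0,2])/K[0,0]*d,(v-K[1,2])/K[1,1]*d,d],-1)
    return (P-t)@R
def ray(n,u,v,z):
    c=eyes.camera_params(n);K,R,t=[np.array(c[k]) for k in "KRt"]
    r=R.T@np.linalg.inv(K)@[u,v,1]; o=-R.T@t
    return o+r*(z-o[2])/r[2]
E
python3 - <<'E'
from h import *
a=cv2.imread("pics/top0.png")[150:240,365:460]; b=cv2.imread("pics/scene0.png")[235:315,215:310]
cv2.imwrite("pics/crop1.png",np.hstack([cv2.resize(a,(400,380),interpolation=3),cv2.resize(b,(400,380),interpolation=3)]))
P=pts("top",np.load("pics/top0.npy"))
z=P[150:240,365:460,2]
for lo,hi in [(100,140),(40,60)]:
    m=((z>lo)&(z<hi)).astype(np.uint8); Q=P[150:240,365:460][m>0]
    print(lo,len(Q),Q.mean(0),cv2.minAreaRect(Q[:,:2].astype(np.float32)),np.median(Q[:,2]))
E
```

```text
100 417 [ 514.86729854 -227.17562398  122.05846632] ((516.1547241210938, -226.6984405517578), (160.38970947265625, 26.21100425720215), 54.95902633666992) 123.88011887130853
40 399 [ 514.98465872 -227.69324105   49.52119568] ((516.7672119140625, -227.53475952148438), (161.3123321533203, 131.0122528076172), 55.15021514892578) 49.91897057668592
```

View pics/crop1.png

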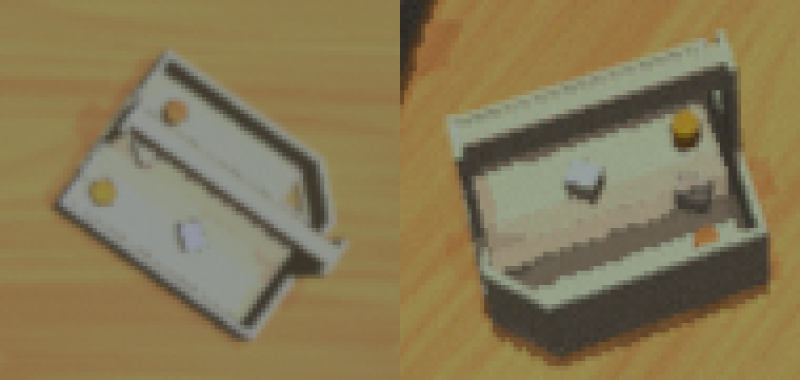

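Three totes are visible in the top view: (412,196), (245,275) and (427,295). The one at (412,196) measures 160 x 131 mm and holds the four samples, so it is the smallest and the right one, and the crop confirms it. Its cut corner is at its right end, around pixel (442,195).

```bash
python3 - <<'E'
from h import *
P=pts("top",np.load("pics/top0.npy"))
img=cv2.imread("pics/top0.png")
S=P[135:220,250:325]; z=S[...,2]
m=(z>47)&(z<56); Q=S[m]; print("pan",len(Q),cv2.minEnclosingCircle(Q[:,:2].astype(np.float32)),np.median(Q,0))
for n,(x0,x1,y0,y1) in dict(flask=(290,325,85,125),orange=(325,355,95,130),splint=(362,398,75,122),spat=(325,347,195,260),cyl=(460,520,118,162),jar=(485,520,175,205),candle=(160,205,170,213),rack=(150,235,105,155)).items():
    q=P[y0:y1,x0:x1].reshape(-1,3); q=q[q[:,2]>12]
    if len(q): print(n,len(q),q.min(0).round(),q.max(0).round())
# samples inside tote in tote frame
c=np.array([515.8,-227,0]);a=np.deg2rad(235);X=np.array([np.cos(a),np.sin(a),0]);Y=np.array([-X[1],X[0],0])
S=P[150:240,365:460]; q=(S-c); tx=q@X;ty=q@Y
for nm,lo,hi in [("rim",45,54),("bar",118,130)]:
    k=(S[...,2]>lo)&(S[...,2]<hi); print(nm,tx[k].min(),tx[k].max(),ty[k].min(),ty[k].max())
k=(S[...,2]>12)&(S[...,2]<26)&(abs(tx)<70)&(abs(ty)<55)
n,l,s,cen=cv2.connectedComponentsWithStats(k.astype(np.uint8))
for i in range(1,n):
    if s[i,4]>5: print(s[i,4],tx[l==i].mean(),ty[l==i].mean())
E
```

```text
pan 1334 ((585.1824340820312, 150.44236755371094), 62.00831604003906) [584.86933551 150.85157641  50.73180273]
flask 499 [429.   2.  12.] [ 806.  124. 1159.]
orange 467 [429. -42.  29.] [ 787.   26. 1159.]
splint 529 [ 429. -156.   12.] [ 886.    2. 1159.]
spat 263 [338. -26.  12.] [ 503.   22. 1159.]
cyl 749 [ 429. -539.   12.] [ 702.    2. 1159.]
jar 557 [ 429. -506.   13.] [ 560.    2. 1159.]
candle 693 [429.   2.  12.] [ 574.  522. 1159.]
rack 2121 [429.   2.  12.] [ 742.  513. 1159.]
rim -80.89829082324867 79.85216712683247 -64.33688927669198 66.59749131631649
bar -80.37000636173953 79.74843254835089 -12.790686402226306 13.279415775023326
23 -49.82524301019622 40.085025792050786
28 -50.48539482365407 3.464396764025793
30 -57.414829428477354 -35.651466628886844
12 61.5876252313982 45.77185164137786
38 9.380495293642335 -24.82058728657855
```

```bash
python3 -m inch '[0,0,-1,0,0,0,87, -1,0,0,0,0,2.75,87, -1,0,0,0,0,2.75,87, -1,0,0,0,0,2.75,87, -1,0,0,0,0,2.75,87, -1,0,0,0,0,2.75,87, -1,0,0,0,0,2.75,87, -1,0,0,0,0,2.75,87, -1,0,0,0,0,2.75,87, -1,0,0,0,0,2.75,87, -1,0,0,0,0,2.75,87]'
```

```text
clock: 1.02
tool_pos: [461.6, 429.0, 265.8]
tool_rot: [[-0.679, 0.734, -0.009], [0.734, 0.679, -0.008], [0.0, -0.012, -1.0]]
ft_force: [1.4, 1.2, 0.1]
grip_width: 0.999
```

```bash
python3 -m inch '[-1,0,0,0,0,2.75,87, -1,0,0,0,0,2.75,87, -1,0,0,0,0,2.75,87, -1,0,0,0,0,2.75,87, -1,0,0,0,0,2.75,87, -1,0,0,0,0,2.75,87, -1,0,0,0,0,2.75,87, -1,0,0,0,0,2.75,87, -1,0,0,0,0,2.75,87, -1,0,0,0,0,2.75,87, -1,0,0,0,0,2.75,87, -1,0,0,0,0,2.75,87]' && python3 -m inch '[-1,-0.2,0,0,0,3.4,87, -1,-0.2,0,0,0,3.4,87, -1,-0.2,0,0,0,3.4,87, -1,-0.2,0,0,0,3.4,87, -1,-0.2,0,0,0,3.4,87, -1,-0.2,0,0,0,3.4,87, -1,-0.2,0,0,0,3.4,87, -1,-0.2,0,0,0,3.4,87, -1,-0.2,0,0,0,3.4,87, -1,-0.2,0,0,0,3.4,87, 0,0,0,0,0,0,87]'
```

```text
clock: 2.02
tool_pos: [628.2, 96.1, 260.9]
tool_rot: [[-0.141, 0.99, -0.017], [0.99, 0.141, -0.013], [-0.011, -0.018, -1.0]]
ft_force: [0.7, 1.0, 0.1]
grip_width: 0.993
clock: 2.93
tool_pos: [517.8, -211.8, 263.1]
tool_rot: [[0.481, 0.877, -0.024], [0.877, -0.481, -0.017], [-0.026, -0.013, -1.0]]
ft_force: [-1.2, -1.8, -0.4]
grip_width: 0.998
```

```bash
cat >> h.py <<'E'
from scipy.spatial.transform import Rotation as Ro
def go(p,R):
    o=manip.get_obs(); R0=np.array(o["tool_rot"]);p0=np.array(o["tool_pos"])
    d=R0.T@(np.array(p)-p0)/30; r=Ro.from_matrix(R0.T@R).as_rotvec(degrees=True)
    print("shift units",d.round(3),"turn",r.round(2),"joints",np.round(o["joint_pos"],1))
def toteR(yaw): return Ro.from_euler("z",yaw,degrees=True).as_matrix()
F=np.diag([-1,1,-1.])  # tool in tote axes
E
python3 -c "
from h import *
go([516.3,-227,180],toteR(235.05)@F)"
```

```text
shift units [-0.395  0.237  2.78 ] turn [-0.67  1.53  6.2 ] joints [-15.5  11.8  37.6  93.   -5.9  78.6  -6. ]
```

```bash
python3 -m inch '[-0.1,0.06,0.9,-0.2,0.5,2,87, -0.1,0.06,0.9,-0.2,0.5,2,87, -0.1,0.06,0.9,-0.2,0.5,2,87,0,0,0,0,0,0,87]'; python3 -c "
from h import *
go([516.3,-227,113],toteR(235.05)@F)
p,d=eyes.camera('wrist'); cv2.imwrite('pics/w1.png',p)"
```

```text
clock: 3.27
tool_pos: [513.5, -228.6, 181.9]
tool_rot: [[0.583, 0.813, 0.005], [0.813, -0.583, 0.001], [0.004, 0.003, -1.0]]
ft_force: [-1.6, 0.3, -0.5]
grip_width: 1.001
shift units [0.088 0.038 2.297] turn [ 0.19 -0.21 -0.7 ] joints [-13.1  15.1  38.2  99.9 -10.2  68.2  -7.7]
```

View pics/w1.png

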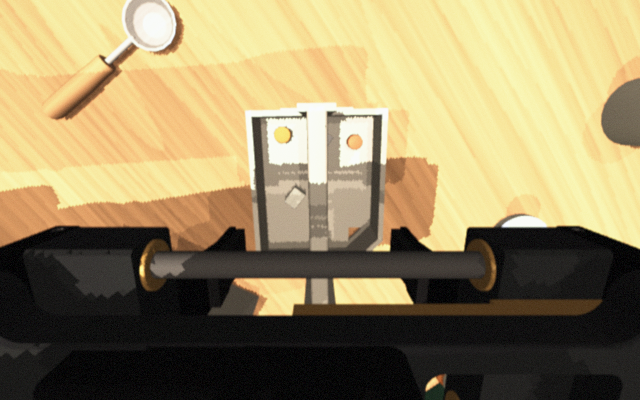

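The wrist view shows the bar at column ~318, midway between the fingers (~235 and ~400), and the spatula is clear. I'll descend and grip.

```bash
python3 -m inch '[0.05,0.02,0.8,0,0,-0.6,87, 0,0,0.8,0,0,0,87, 0.02,0,0.65,0,0,0,87, 0,0,0,0,0,0,87]'; python3 -c "
from h import *
go([516.3,-227,112],toteR(235.05)@F)"
```

```text
clock: 3.65
tool_pos: [520.4, -227.6, 122.4]
tool_rot: [[0.568, 0.823, 0.014], [0.823, -0.568, -0.001], [0.007, 0.012, -1.0]]
ft_force: [-0.8, 0.0, -0.2]
grip_width: 0.999
shift units [-0.063 -0.127  0.345] turn [ 0.69 -0.42  0.36] joints [-11.6  19.3  36.7 103.  -13.4  61.2  -4.7]
```

```bash
python3 -m inch '[-0.05,-0.12,0.33,0.6,-0.4,0.3,87, 0,0,0,0,0,0,87]'; python3 -c "
from h import *
go([516.3,-227,112],toteR(235.05)@F)"
```

```text
clock: 3.82
tool_pos: [517.9, -226.6, 114.9]
tool_rot: [[0.571, 0.821, 0.003], [0.821, -0.571, -0.001], [0.001, 0.003, -1.0]]
ft_force: [-0.7, -0.4, 0.0]
grip_width: 1.0
shift units [-0.039 -0.036  0.098] turn [ 0.16 -0.03  0.15] joints [-11.6  20.   36.6 103.3 -13.5  61.   -4.8]
```

```bash
python3 -m inch '[-0.04,-0.03,0.12,0,0,0,87, 0,0,0,0,0,0,0, 0,0,0,0,0,0,0, 0,0,0,0,0,0,0, 0,0,0,0,0,0,0, 0,0,0,0,0,0,0, 0,0,0,0,0,0,0, 0,0,0,0,0,0,0,0,0,0,0,0,0,0,0,0,0,0,0,0,0]'
```

```text
clock: 4.65
tool_pos: [519.1, -228.0, 116.8]
tool_rot: [[0.57, 0.822, 0.01], [0.822, -0.57, -0.002], [0.003, 0.009, -1.0]]
ft_force: [-0.3, -0.4, 0.6]
grip_width: 0.402
```

```bash
python3 -m inch '[0,0,0.15,0,0,0,0, 0,0,0,0,0,0,0, 0,0,0,0,0,0,0, 0,0,0,0,0,0,0, 0,0,0,0,0,0,0, 0,0,0,0,0,0,0, 0,0,0,0,0,0,0,0,0,0,0,0,0,0]'
```

```text
clock: 5.32
tool_pos: [518.9, -227.8, 111.5]
tool_rot: [[0.569, 0.822, 0.009], [0.822, -0.569, -0.002], [0.003, 0.008, -1.0]]
ft_force: [1.0, 0.9, 0.6]
grip_width: 0.161
```

```bash
python3 -m inch '[0,0,-0.3,0,0,0,0, 0,0,-0.5,0,0,0,0, 0,0,-0.6,0,0,0,0, 0,0,-0.7,0,0,0,0, 0,0,-0.7,0,0,0,0, 0,0,-0.7,0,0,0,0, 0,0,-0.7,0,0,0,0, 0,0,-0.7,0,0,0,0, 0,0,-0.7,0,0,0,0, 0,0,-0.5,0,0,0,0, 0,0,-0.3,0,0,0,0,0,0,0,0,0,0,0]'; python3 -c "
from h import *
print(manip.get_obs()['joint_pos'],manip.get_obs()['wrist_torque'])
p,d=eyes.camera('wrist'); cv2.imwrite('pics/w2.png',p)"
```

```text
clock: 6.32
tool_pos: [512.7, -227.5, 313.6]
tool_rot: [[0.573, 0.82, -0.001], [0.82, -0.573, -0.001], [-0.001, 0.0, -1.0]]
ft_force: [0.4, -0.2, -3.3]
grip_width: 0.158
[-14.91159998   9.97866758  39.42504782  88.87137816  -6.27277626
  83.42419399 -10.13434546] [-0.17456645  0.19855752 -0.00484876]
```

View pics/w2.png

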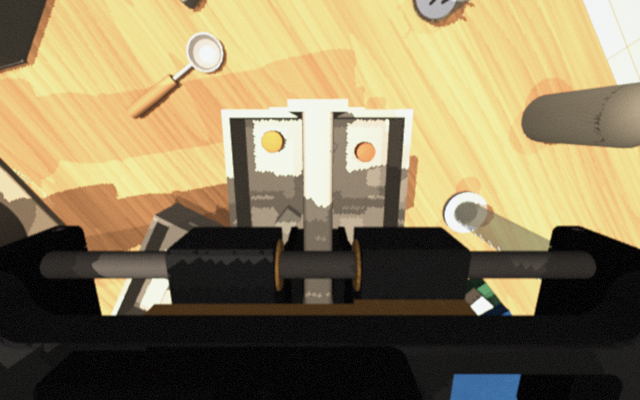

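```bash
cat >> h.py <<'E'
def plan(p,R,w):
    o=manip.get_obs(); R0=np.array(o["tool_rot"]);p0=np.array(o["tool_pos"]); w=np.array(w,float);w/=w.sum()
    rv=Ro.from_matrix(R0.T@R).as_rotvec(degrees=True); D=np.array(p)-p0; f=0
    for x in w:
        Rc=R0@Ro.from_rotvec(rv*f,degrees=True).as_matrix(); print(np.r_[Rc.T@D*x/30,rv*x].round(2)); f+=x
E
python3 -c "
from h import *
plan([585,150,313],toteR(235.05-65)@F,[.4,.7]+[1]*16+[.7,.4])"
```

```text
[ 0.26 -0.11 -0.    0.    0.    1.43]
[ 0.44 -0.21 -0.    0.    0.    2.5 ]
[ 0.62 -0.33 -0.    0.    0.01  3.57]
[ 0.6  -0.37 -0.    0.    0.01  3.57]
[ 0.58 -0.41 -0.    0.    0.01  3.57]
[ 0.55 -0.44 -0.    0.    0.01  3.57]
[ 0.52 -0.47 -0.    0.    0.01  3.57]
[ 0.49 -0.51 -0.    0.    0.01  3.57]
[ 0.46 -0.53 -0.    0.    0.01  3.57]
[ 0.42 -0.56 -0.    0.    0.01  3.57]
[ 0.39 -0.59 -0.    0.    0.01  3.57]
[ 0.35 -0.61 -0.    0.    0.01  3.57]
[ 0.31 -0.63 -0.    0.    0.01  3.57]
[ 0.27 -0.65 -0.    0.    0.01  3.57]
[ 0.23 -0.66 -0.    0.    0.01  3.57]
[ 0.19 -0.68 -0.    0.    0.01  3.57]
[ 0.15 -0.69 -0.    0.    0.01  3.57]
[ 0.1  -0.7  -0.    0.    0.01  3.57]
[ 0.04 -0.49 -0.    0.    0.    2.5 ]
[ 0.01 -0.28 -0.    0.    0.    1.43]
```

```bash
python3 -m inch '[0.26,-0.11,0,0,0,1.4,0, 0.44,-0.21,0,0,0,2.5,0, 0.62,-0.33,0,0,0,3.6,0, 0.6,-0.37,0,0,0,3.6,0, 0.58,-0.41,0,0,0,3.6,0, 0.55,-0.44,0,0,0,3.6,0, 0.52,-0.47,0,0,0,3.6,0, 0.49,-0.51,0,0,0,3.6,0, 0.46,-0.53,0,0,0,3.6,0, 0.42,-0.56,0,0,0,3.6,0]' && python3 -c "
from h import *
print(manip.get_obs()['joint_pos'])
plan([585,150,313],toteR(235.05-65)@F,[1]*9+[.7,.4])"
```

```text
clock: 7.2
tool_pos: [545.5, -37.3, 298.4]
tool_rot: [[0.938, 0.346, -0.021], [0.346, -0.938, -0.004], [-0.021, -0.004, -1.0]]
ft_force: [0.5, -0.1, -3.2]
grip_width: 0.162
[-31.21326662   8.7837074   34.249917    91.24973522  -4.70995717
  82.68691422 -66.35608759]
[ 0.33 -0.54 -0.05  0.01  0.12  2.99]
[ 0.31 -0.55 -0.05  0.01  0.12  2.99]
[ 0.28 -0.57 -0.05  0.01  0.12  2.99]
[ 0.25 -0.58 -0.05  0.01  0.12  2.99]
[ 0.22 -0.59 -0.05  0.01  0.12  2.99]
[ 0.19 -0.6  -0.05  0.01  0.12  2.99]
[ 0.15 -0.61 -0.05  0.01  0.12  2.99]
[ 0.12 -0.62 -0.05  0.01  0.12  2.99]
[ 0.09 -0.63 -0.05  0.01  0.12  2.99]
[ 0.04 -0.44 -0.03  0.01  0.08  2.09]
[ 0.01 -0.25 -0.02  0.    0.05  1.19]
```

```bash
python3 -m inch '[0.33,-0.54,-0.08,0,0.1,3,0, 0.31,-0.55,-0.08,0,0.1,3,0, 0.28,-0.57,-0.08,0,0.1,3,0, 0.25,-0.58,-0.08,0,0.1,3,0, 0.22,-0.59,-0.08,0,0.1,3,0, 0.19,-0.6,-0.08,0,0.1,3,0, 0.15,-0.61,-0.08,0,0.1,3,0, 0.12,-0.62,-0.08,0,0.1,3,0, 0.09,-0.63,-0.08,0,0.1,3,0, 0.04,-0.44,-0.05,0,0.1,2,0, 0.01,-0.25,-0.03,0,0,1,0]' && python3 -c "
from h import *
print(manip.get_obs()['joint_pos'])
for n in ['scene','wrist']:
    p,d=eyes.camera(n); cv2.imwrite(f'pics/{n}3.png',p)"
```

```text
clock: 8.12
tool_pos: [582.2, 162.7, 302.3]
tool_rot: [[0.98, -0.196, -0.03], [-0.197, -0.98, -0.009], [-0.027, 0.015, -1.0]]
ft_force: [-0.3, -0.8, -3.4]
grip_width: 0.154
[ -44.13550137   17.50891937   31.2256528    81.39171604   -8.90866151
   85.37176325 -114.43160381]
```

View pics/scene3.png

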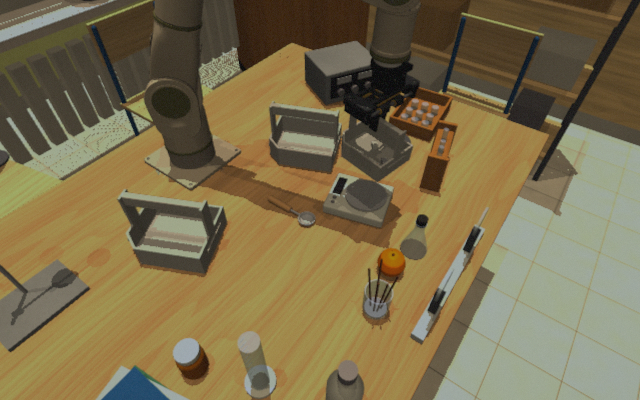

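View pics/wrist3.png

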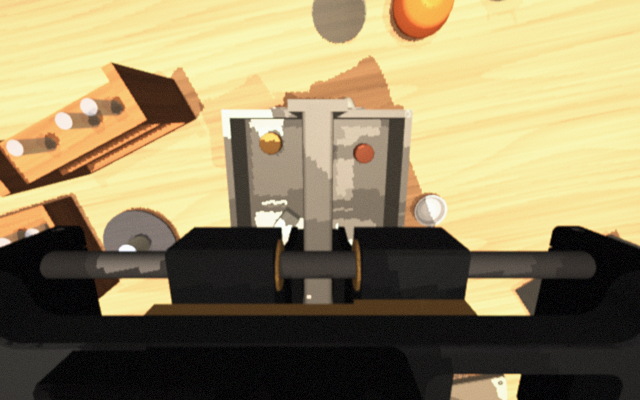

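```bash
python3 -m inch '[0,0,0,0,2,0,0, 0,0,0,0,3,0,0, 0,0,0,0,3,0,0, 0,0,0,0,3,0,0, 0,0,0,0,3,0,0, 0,0,0,0,3,0,0, 0,0,0,0,3,0,0, 0,0,0,0,3,0,0, 0,0,0,0,3,0,0, 0,0,0,0,0,0,0,0,0,0,0,0,0,0,0,0,0,0,0,0,0]' && python3 -c "
from h import *
print(manip.get_obs()['joint_pos'])
for n in ['scene','wrist']:
    p,d=eyes.camera(n); cv2.imwrite(f'pics/{n}4.png',p)
a=cv2.imread('pics/scene4.png')[60:260,280:480]
cv2.imwrite('pics/c4.png',np.hstack([cv2.resize(a,(350,350)),cv2.resize(cv2.imread('pics/wrist4.png'),(450,350))]))"
```

```text
clock: 9.22
tool_pos: [577.1, 147.3, 289.2]
tool_rot: [[0.895, -0.194, 0.402], [-0.164, -0.981, -0.108], [0.415, 0.031, -0.909]]
ft_force: [0.4, 0.0, -4.2]
grip_width: 0.158
[ -56.04824674   -1.3496615    27.99911388  104.73130573   19.98462504
   59.47581255 -136.38186809]
```

View pics/c4.png

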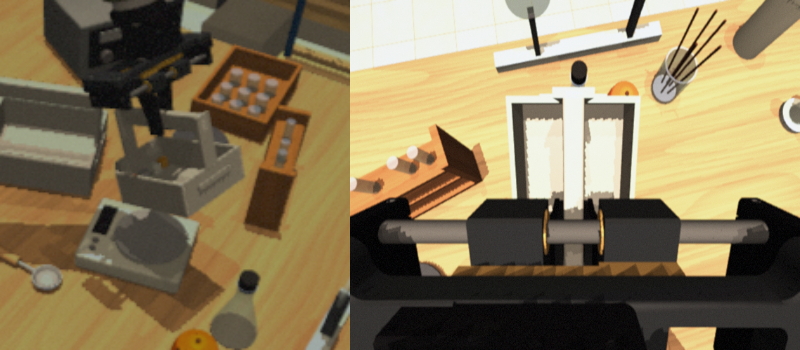

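```bash
python3 -m inch '[0,0,0,2,0,-1,0, 0,0,0,3,0,-2,0, 0,0,0,3,0,-2,0, 0,0,0,3,0,-2,0, 0,0,0,3,0,-2,0, 0,0,0,3,0,-2,0]' && python3 -c "
from h import *
o=manip.get_obs();print(o['joint_pos']);R=np.array(o['tool_rot'])@F;z=R[:,2];print('tilt',np.degrees(np.arccos(z[2])),'world up in tote',R[2])
print('corner',np.array(o['tool_pos'])+R@[60,45,-107])
"
```

```text
clock: 9.82
tool_pos: [580.5, 147.7, 290.1]
tool_rot: [[0.902, 0.114, 0.416], [0.035, -0.981, 0.193], [0.43, -0.159, -0.889]]
ft_force: [0.3, 0.2, -3.0]
grip_width: 0.156
[ -54.65472902   -6.85569373   35.89836187  109.27813529    1.13591222
   49.17580108 -103.969762  ]
tilt 27.26883961866481 world up in tote [-0.42962177 -0.15918985  0.88886654]
corner [575.96195421 122.03769365 162.09144876]
```

```bash
python3 -m inch '[0,0,-0.1,3,0,0,0, 0,0,-0.1,3,0,0,0, 0,0,-0.1,3,0,0,0, 0,0,-0.1,3,0,0,0, 0,0,0,3,0,0,0, 0,0,0,3,0,0,0, 0,0,0,3,0,0,0, 0,0,0,3,0,0,0, 0,0,0,0,0,0,0, 0,0,0,0,0,0,0, 0,0,0,0,0,0,0, 0,0,0,0,0,0,0]' && cat > chk.py <<'E'
from h import *
import sys
o=manip.get_obs();print(np.round(o['joint_pos'],1));R=np.array(o['tool_rot'])@F;z=R[:,2];print('tilt',np.degrees(np.arccos(z[2])),'world up in tote',R[2])
print('corner-pan',np.array(o['tool_pos'])+R@[60,45,-107]-[585,150.5,50.5])
t=sys.argv[1]
a=[]
for n in ['scene','top']:
    p,d=eyes.camera(n); cv2.imwrite(f'pics/{n}{t}.png',p); np.save(f'pics/{n}{t}.npy',d)
    c=eyes.camera_params(n); q=np.array(c['R'])@(np.array(o['tool_pos'])+R@[30,30,-90])+c['t']; q=np.array(c['K'])@q; u,v=(q[:2]/q[2]).astype(int)
    print(n,u,v); a.append(cv2.resize(p[max(v-50,0):v+50,max(u-50,0):u+50],(390,390),interpolation=2))
cv2.imwrite(f'pics/c{t}.png',np.hstack(a))
E
python3 chk.py 5
```

```text
clock: 10.82
tool_pos: [583.8, 132.8, 305.6]
tool_rot: [[0.896, 0.281, 0.343], [0.033, -0.814, 0.58], [0.442, -0.508, -0.739]]
ft_force: [-1.0, 0.7, -2.9]
grip_width: 0.159
[-59.2  -3.5  60.5 110.  -41.   56.3 -59. ]
tilt 42.367211750208455 world up in tote [-0.44243184 -0.50829903  0.7388411 ]
corner-pan [ -5.55149617   5.74841284 126.66906943]
scene 376 151
top 272 156
```

View pics/c5.png

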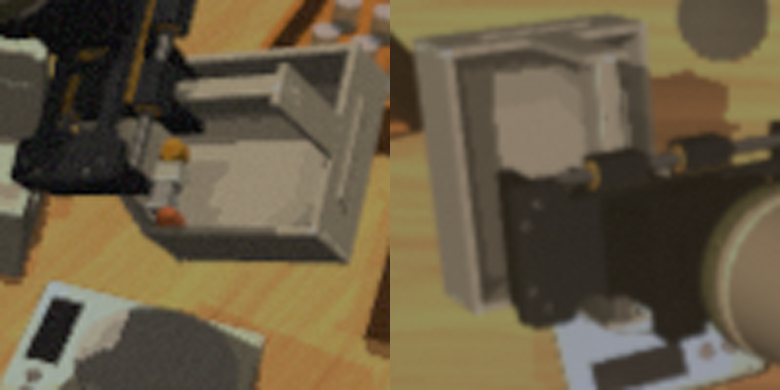

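```bash
cat > loc.py <<'E'
from h import *
import sys
t=sys.argv[1]
o=manip.get_obs();R=np.array(o['tool_rot'])@F; p=np.array(o['tool_pos'])
P=pts('scene',np.load(f'pics/scene{t}.npy')); q=(P-p)@R+[0,0,112]
k=(abs(q[...,0])<74)&(abs(q[...,1])<59)&(q[...,2]>9)&(q[...,2]<30)
im=cv2.imread(f'pics/scene{t}.png'); hsv=cv2.cvtColor(im,cv2.COLOR_BGR2HSV)
n,l,s,c=cv2.connectedComponentsWithStats(k.astype(np.uint8),connectivity=4)
for i in range(1,n):
    m=l==i
    if s[i,4]>4: print(s[i,:4],s[i,4],'mean',q[m].mean(0).round(),'min',q[m].min(0).round(),'max',q[m].max(0).round(),np.median(hsv[m],0))
for nm,m in [('brass',(hsv[...,0]>15)&(hsv[...,0]<28)),('copper',(hsv[...,0]<12)),('grey',hsv[...,1]<60)]:
    m=m&k&((hsv[...,1]>130)|(nm=='grey'))
    if m.sum(): print(nm,m.sum(),q[m].mean(0).round(),q[m].min(0).round(),q[m].max(0).round())
fl=(abs(q[...,0])<60)&(abs(q[...,1])<50)&(abs(q[...,2]-5)<4); print('floor z',np.median(q[fl][:,2]))
v,u=np.where(k); x0,y0=u.min()-12,v.min()-12
e=im[y0:v.max()+12,x0:u.max()+12]; print('crop origin',x0,y0); f=500/max(e.shape[:2]);cv2.imwrite(f'pics/z{t}.png',cv2.resize(cv2.convertScaleAbs(e,alpha=1.7),None,fx=f,fy=f,interpolation=2))
E
python3 loc.py 5
```

```text
[364 135  10  24] 162 mean [61. 15. 18.] min [ 46. -21.   9.] max [74. 48. 27.] [ 18.  60. 120.]
brass 32 [ 64. -10.  18.] [ 57. -18.  10.] [73. -3. 21.]
copper 24 [53. 41. 20.] [47. 35. 10.] [62. 48. 24.]
grey 88 [61. 14. 18.] [-47. -59.   9.] [74. 44. 29.]
floor z 4.903357392508269
crop origin 350 107
```

View pics/z5.png

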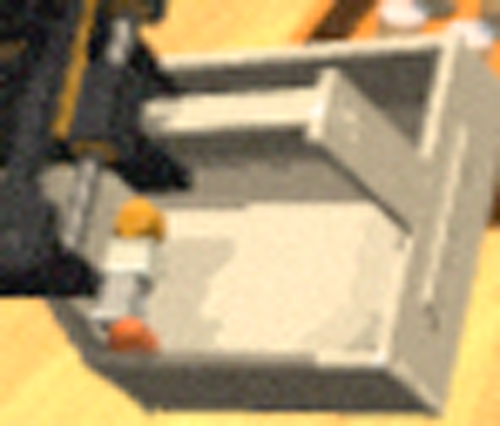

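```bash
cat >> h.py <<'E'
def tip(psi,phi,th): return Ro.from_euler('ZYZ',[psi,th,-phi],degrees=True).as_matrix()
E
python3 -c "
from h import *
print(manip.get_obs()['tool_pos'])
plan([590,140,305],tip(215,75,42)@F,[1]*10)"
```

```text
[583.65578877 133.16526667 305.77637325]
[ 0.02 -0.01  0.02 -0.82  1.46  4.39]
[ 0.02 -0.01  0.02 -0.82  1.46  4.39]
[ 0.02 -0.01  0.02 -0.82  1.46  4.39]
[ 0.01 -0.02  0.02 -0.82  1.46  4.39]
[ 0.01 -0.02  0.02 -0.82  1.46  4.39]
[ 0.01 -0.02  0.02 -0.82  1.46  4.39]
[ 0.01 -0.02  0.02 -0.82  1.46  4.39]
[ 0.01 -0.02  0.02 -0.82  1.46  4.39]
[ 0.   -0.02  0.02 -0.82  1.46  4.39]
[ 0.   -0.02  0.02 -0.82  1.46  4.39]
```

```bash
python3 -m inch '[0.02,-0.01,0.02,-0.8,1.5,4.4,0, 0.02,-0.01,0.02,-0.8,1.5,4.4,0, 0.02,-0.01,0.02,-0.8,1.5,4.4,0, 0.02,-0.01,0.02,-0.8,1.5,4.4,0, 0.02,-0.01,0.02,-0.8,1.5,4.4,0, 0.02,-0.01,0.02,-0.8,1.5,4.4,0, 0.02,-0.01,0.02,-0.8,1.5,4.4,0, 0.02,-0.01,0.02,-0.8,1.5,4.4,0, 0.02,-0.01,0.02,-0.8,1.5,4.4,0, 0.02,-0.01,0.02,-0.8,1.5,4.4,0, 0,0,0,0,0,0,0, 0,0,0,0,0,0,0]' && python3 chk.py 6 && python3 loc.py 6
```

```text
clock: 11.92
tool_pos: [589.3, 142.8, 309.2]
tool_rot: [[0.69, -0.456, 0.562], [-0.704, -0.601, 0.378], [0.165, -0.657, -0.736]]
ft_force: [0.7, 0.0, -3.3]
grip_width: 0.158
[ -43.   -12.6   30.4  117.5  -16.1   34.6 -132.8]
tilt 42.625891222058456 world up in tote [-0.16486315 -0.65683448  0.73579114]
corner-pan [  2.46583028  48.01601161 140.56393616]
scene 383 147
top 263 152
[388 132   5   6] 13 mean [65. -1. 17.] min [58. -3. 12.] max [73.  2. 20.] [ 18. 173. 129.]
[373 140  11  16] 105 mean [51. 46. 19.] min [32. 33.  9.] max [73. 59. 30.] [ 18.  61. 115.]
brass 11 [64. -0. 17.] [58. -2. 12.] [72.  2. 20.]
copper 28 [38. 51. 18.] [32. 44.  9.] [47. 58. 23.]
grey 60 [54. 34. 19.] [-33. -44.   9.] [74. 59. 30.]
floor z 5.146873863547853
crop origin 361 109
```

View pics/c6.png

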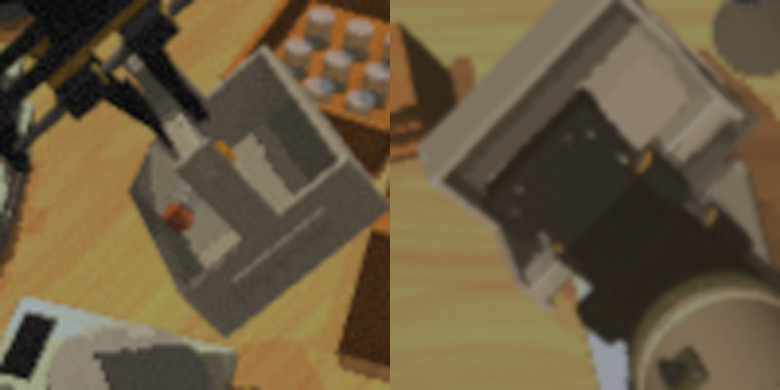

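```bash
python3 -c "
from h import *
plan([589,120,275],tip(222,52,43)@F,[1]*8)"
```

```text
[ 0.04  0.15  0.07  0.35 -0.6  -3.73]
[ 0.03  0.15  0.07  0.35 -0.6  -3.73]
[ 0.02  0.16  0.07  0.35 -0.6  -3.73]
[ 0.01  0.16  0.06  0.35 -0.6  -3.73]
[ 0.    0.16  0.06  0.35 -0.6  -3.73]
[-0.01  0.16  0.06  0.35 -0.6  -3.73]
[-0.02  0.16  0.06  0.35 -0.6  -3.73]
[-0.03  0.16  0.06  0.35 -0.6  -3.73]
```

```bash
python3 -m inch '[0.04,0.15,0.07,0.3,-0.6,-3.7,0, 0.03,0.15,0.07,0.3,-0.6,-3.7,0, 0.02,0.15,0.07,0.3,-0.6,-3.7,0, 0.01,0.15,0.07,0.3,-0.6,-3.7,0, 0,0.15,0.07,0.3,-0.6,-3.7,0, 0,0.15,0.07,0.3,-0.6,-3.7,0, -0.02,0.15,0.07,0.3,-0.6,-3.7,0, -0.03,0.15,0.07,0.3,-0.6,-3.7,0, 0,0,0,0,0,0,0, 0,0,0,0,0,0,0]' && python3 chk.py 7 && python3 loc.py 7
```

```text
clock: 12.85
tool_pos: [591.5, 118.8, 274.9]
tool_rot: [[0.864, 0.018, 0.503], [-0.25, -0.852, 0.46], [0.437, -0.523, -0.732]]
ft_force: [1.1, -0.1, -3.5]
grip_width: 0.162
[-56.4 -11.1  51.1 118.4 -28.7  37.3 -82.7]
tilt 42.955516974909074 world up in tote [-0.43721683 -0.52267463  0.73188297]
corner-pan [ 9.27041478 -5.89016285 96.35811186]
scene 377 166
top 281 153
[364 155  14  19] 132 mean [59. 27. 18.] min [33. -2.  9.] max [74. 50. 29.] [ 19.  56. 114.]
brass 28 [63.  6. 17.] [56. -1. 10.] [72. 15. 22.]
copper 2 [37. 49. 21.] [33. 48. 21.] [42. 49. 22.]
grey 79 [58. 30. 18.] [ 37. -27.   9.] [74. 50. 29.]
floor z 4.887060163175846
crop origin 352 134
```

View pics/c7.png

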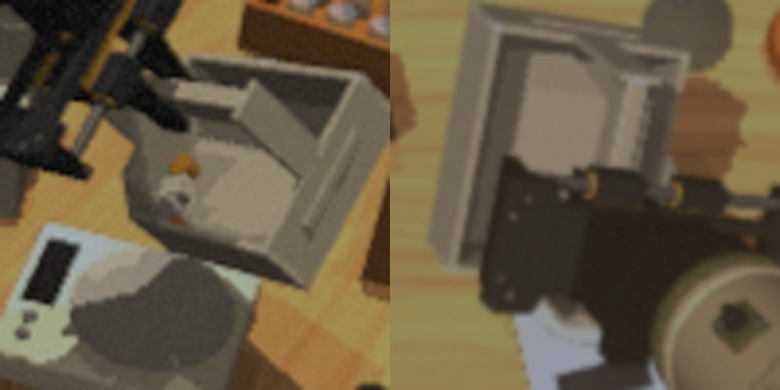

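View pics/z7.png

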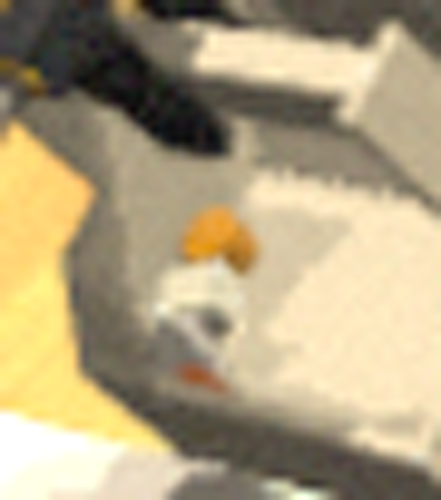

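```bash
python3 -m inch '[-0.1,0.12,0.16,0,0,0,0, -0.15,0.17,0.24,0,0,0,0, -0.15,0.17,0.24,0,0,0,0, -0.1,0.12,0.16,0,0,0,0, 0,0,0,0,0,0,0, 0,0,0,0,0,0,0, 0,0,0,0,0,0,0, 0,0,0,0,0,0,0, 0,0,0,0,0,0,0]' && python3 chk.py 8 && python3 loc.py 8; python3 -c "
from h import *
for i in range(4):
    o=manip.get_obs();print(o['tool_pos'],np.abs(o['joint_vel']).max()); eyes.camera('wrist')
p,d=eyes.camera('wrist');cv2.imwrite('pics/w8.png',p)"
```

```text
clock: 13.7
tool_pos: [591.3, 119.8, 241.6]
tool_rot: [[0.862, 0.015, 0.506], [-0.255, -0.851, 0.46], [0.438, -0.526, -0.729]]
ft_force: [0.9, 0.1, -3.0]
grip_width: 0.157
[-59.8  -8.8  55.8 121.1 -35.2  34.3 -75.8]
tilt 43.15627565926775 world up in tote [-0.43769878 -0.5256072   0.72949082]
corner-pan [ 9.47137207 -4.48751848 63.1418214 ]
scene 375 175
top 282 155
[364 164  13  19] 131 mean [58. 27. 18.] min [34. -2.  9.] max [74. 51. 30.] [ 19.  56. 114.]
brass 29 [63.  6. 17.] [55. -1.  9.] [71. 13. 22.]
copper 6 [38. 48. 20.] [34. 47. 14.] [42. 50. 23.]
grey 90 [59. 27. 19.] [ -7. -59.  10.] [74. 51. 30.]
floor z 4.9693908383133305
crop origin 352 133
[591.3691314  119.73747584 241.61673884] 0.20229532324276842
[591.34029434 119.73759431 241.54064759] 0.1713622802098797
[591.27649953 119.71192304 241.42633675] 0.09722794393644088
[591.2287819  119.71731439 241.34131342] 0.09967744683305002
```

```bash
python3 -c "
import cv2,numpy as np
a=cv2.imread('pics/scene8.png')[40:280,250:490];b=cv2.imread('pics/w8.png')
z=cv2.resize(cv2.imread('pics/z8.png'),(400,400))
cv2.imwrite('pics/f8.png',np.hstack([cv2.resize(a,(400,400)),z]))"
```

View pics/f8.png

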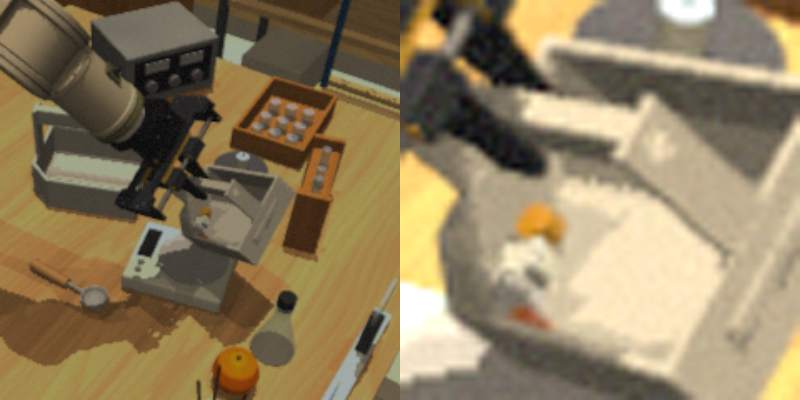

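View pics/w8.png

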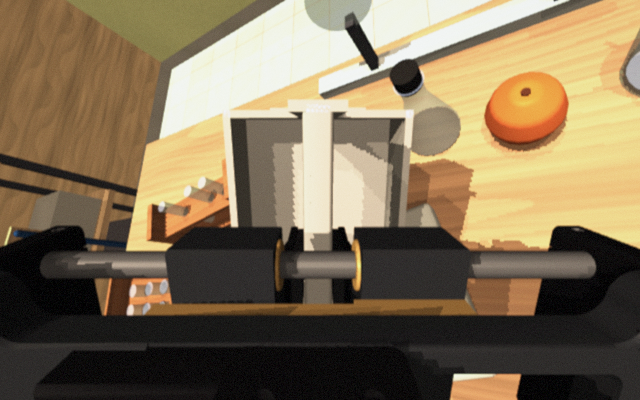

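The scene crop shows all four samples packed in the cut-off corner above the pan: brass at scene pixel ~(369,168), copper at ~(369,181), and the two blocks between them. In the wrist view the tote sits as it did right after the lift, so it has not slipped. The bystanders in view are where they were.

```bash
python3 -c "
from workcell import job
print(job.close_job())"
```

```text
the job is handed in; nothing more can be done
None
```

I gripped the smallest tote by its bar, lifted it and carried it over the balance. There I tipped it toward +x, then swung the tilt toward +y and back to the diagonal, so all four samples slid into the cut-off corner. I handed it in at about 14 s.

| Last check | Measured | Required |
|---|---|---|
| Tilt | about 43° | 20 to 55° |
| Corner to pan centre, horizontally | about 10 mm | under 50 mm |
| Corner above the pan | about 63 mm | 15 to 140 mm |
| Brass cylinder to the corner | about 38 mm | under 50 mm |
| Other three samples to the corner | closer than the brass | under 50 mm |

- **Less certain:** the copper cylinder was partly hidden behind a wall and the two blocks showed as one cluster, so I placed those three from their visible parts only.
- **Grip and steadiness:** the fingers stood at 14 mm on the bar and the tote had not slipped. The arm was nearly still, creeping down less than 0.1 mm between readings.
- **Problems along the way:** the samples first jammed in a line along the +x wall, with the brass about 54 mm from the corner; the swing fixed that. I saw no contact with the balance and no bystander moved, judged by eye in the pictures rather than measured.

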